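# Move a fragile display module from one hanging rail to the next

### The arm

A 6-joint arm with a two-finger parallel gripper is mounted at the origin on the work surface. World frame = base frame: x ahead of the robot, y to its left, z up, the work surface at z = 0. Lengths are in m, angles in rad, forces in N, time in s.
With the tool pointing down it reaches from about 0.2 to 0.875 m from the base axis. Payload 3.4 kg.
Tool frame: the origin (TCP) lies at the very end of the fingers, on their centre line; the grasp point (between the pads) lies env.grasp_offset behind it (env.grasp_offset is the distance from the TCP to the grasp point, in m); z points along the fingers, y is the line along which they close (so a half turn about z gives the same grasp; the last joint's range is limited). The gripper opens to 94 mm and grips with 3 to 60 N. Pads are 16 mm wide; open, the fingers measure 119 mm over their backs; the gripper's body (75 mm by 177 mm) begins 78 mm behind the grasp point.
Start: joints at [-1.368, 0.276, 1.505, -0, 1.361, -0.121], TCP at [0.183, -0.545, 0.205] pointing down, gripper open.
Joint ranges: [-2.89, 2.89], [-0.75, 2.08], [0.22, 2.7], [-1.18, 4.32], [0.11, 2.71], [-2.7, 2.7]. Speed limits (rad/s): [2.57, 2.57, 3.14, 3.14, 3.14, 3.14].

### API

Orientations are given as a 3x3 rotation matrix whose columns are the frame's x, y, z axes.
In Python, from cell import env, camera, camera_params, models gives the robot as it stands.
- The arm moves only by the tool servo_tool, never from a script. Its argument "steps" is one flat list of numbers, 4 for each row, row after row: the shift along the tool's x, y, z in m, then the turn about the tool's z in units of 5 degrees (1.0 is 5 degrees). A call has 1 to 8 rows; each row shifts and turns the commanded pose from where the row before left it, along the tool's axes as they then stand; what a row does not reach is not made up. A row lasts 1/12 s, in which the tool goes at most 41.7 mm and 7.16 degrees, less where a joint would pass 70% of its speed; a pose out of reach is approached as far as the arm can. A call is refused whole if a number of a shift passes 0.0417 or a number of a turn 1, either way. A call with a gripper value outside its range is refused whole. "claw" is the opening, from 0 (shut) to 1 (fully open), set as the call begins (left out, the last holds). The fingers move at their own pace and stop on an object; the grip force is fixed at half the most. Time passes only in rows, so rows that do not move let the fingers close. It gives the time, the measured TCP pose, the force, the opening and the grip force at its end, in the units of the state.
- env.get_state(): the state, without advancing time (a new reading comes with each control period).
- camera(name): name is "scene" or "top"; returns the picture (480x640x3 uint8, red, green, blue); there is no depth.
- camera_params(name): a dict with "fx", "fy", "cx", "cy" (pixels), "k1" (the pictures are not rectified: a ray, as slopes to the right and down, at radius r is drawn at 1 + k1 r^2 times it, then the intrinsics apply), "origin" and "rotation" of the camera in the world. Camera axes: x right, y up, looking along -z (the intrinsics and any distortion apply to the point x, -y, -z); pixel columns grow to the right and rows downward; lengths in m; the calibration is good to about 2 mm. A picture is of the moment at which its call begins. camera_params takes no time and is no camera call.
- env.close_job(): hands the job in; it is judged then, once.
Trained networks look in the newest picture that a camera, given by its name, has taken for a name from the list of things; names that differ only in an ending like _2 or _b are one class to them, and where a whole thing is asked for, a point or a joint stands for the part that bears it (a point fixed in the world has none). Each returns a list of dicts, best first, with "p" (0 to 1); they miss things now and then, are a little off and sometimes report something else, mostly with a low value. They report only what shows in the picture. A call takes as long as a camera call.
- models.spot_in(thing, camera): "box" ([centre column, centre row, width, height] as shares, 0 to 1, of the picture: columns of its width, rows of its height, round what is visible of it).
- models.regions_of(thing, camera): "pixels" (480x640 bool, what is visible of it) and "box" ([centre column, centre row, width, height] as shares, 0 to 1, of the picture: columns of its width, rows of its height, round what is visible of it).
The state is a dict: "t": time; "joints": joint angles; "joint_velocities": joint speeds; "effort": joint torques, N m; "eef_pos": TCP position; "tcp_rot": TCP orientation; "ft_force": force on the tool from outside, world axes, zero at the start; "moment": the same for the moment, N m; "opening": opening from 0.0 (shut) to 1.0 (fully open); "grasp_force": force on a finger pad.
Only numpy, scipy, OpenCV 4.12 (cv2) and the standard library are available. Lean on these libraries where they do the work, as an engineer would, in place of code of your own. Each camera call takes 0.05 s, during which the arm holds its last target. There are 200 camera calls.

### The job

Take the display module in its closed-loop hanger off the incoming rail, over the upturned end stop, and hang it on the height-adjustable packing rail between its end stop and the speaker hanger already there, then let go. It is fragile: grip its handle with no more than 12 N, keep it upright, and lower it onto the bar by feel - never drop it on, knock it against or press it on a rail with more than 10 N, nor set it on the table. Leave everything else undisturbed.

Things in the scene. Friction and masses are not known exactly. Their poses are not given: they have to be found in the camera images.
- module: Display module in its hanger, 0.25 to 0.5 kg, loose, hanging on the incoming rail. Origin: centre of its underside, z up, x along the bar. At the bottom a black rectangular panel with a glass face, 18 (x) x 100 (y) x 85 mm high; above it an aluminium closed loop, 20 mm deep (x), through which the bar passes: it comes off only past the bar's free end.
- module_handle (a point): Grip point in the middle of the module's white handle block, 190 mm above its underside; axes as module. The block stands on top of the loop: 16 (x) x 30 (y) mm, from 153 to 210 mm above the underside, with plain upright sides.
- module_loop (a point): Top middle of the loop's window, 147 mm above the module's underside: when hung, the top of the bar lies here. The window is 75 mm wide (y) and 62 mm high in the middle (down to the panel's top, 85 mm above the underside); its top is a shallow inverted V that centres itself on the bar.
- incoming: Incoming rail, fixed: plain post on a ROUND foot, 130 mm across. Origin: foot's centre on the table, z up; the bar runs from the post along -x. Bar 14 mm round steel, top at z = 205 mm; at its free end, x = -215 mm, an upturned pin 10 mm thick (end stop) stands 16 mm above the bar's top. Nothing beyond x = -222 mm.
- packing: Packing rail, fixed in place: telescopic post with clamp collar on a SQUARE foot, 120 mm. Frame, bar and end stop as on the incoming rail, but this pose does NOT tell the bar's height: its top is 195 to 255 mm above the table, different each time. Find it by touch or eye. The bar is sprung: it yields straight down 2 mm per N, up to 30 mm.
- packing_zone (a point): Point on the table straight below the middle of the packing bar's free stretch (x = -140 mm from the post; axes as packing). Hang the module within 50 mm of it along the bar. A speaker hanger fixed on this bar near the post takes up x = -57 to -33 mm and rises 63 mm above the bar's top.
- speaker: Bystander: a like hanger carrying a round black loudspeaker driver (72 mm) instead of a rectangular panel, loose, hanging on the incoming rail about 45 mm from the post; its handle tops out at the same height as the module's. Origin 13 mm below the driver. Leave it.
- carton: Bystander: small flat carton 90 x 50 x 30 mm lying between the rails; origin under its centre.
- tape_roll: Bystander: roll of tape, 104 mm diameter, 48 mm high, between the rails near the posts.
- dispenser: Bystander: tape gun, 150 mm long, 100 mm high, on the left.
- hardcase: Bystander: black hard case 170 x 120 x 55 mm, on the right.
- cup: Bystander: grey cup, 72 mm wide, 95 mm high, front left.

How it is judged:
On the way:
1. the module has been taken off past the end stop of the incoming rail (x of module in the frame of incoming below -0.235 m and height (world z) of module above 0.03 m), for 0.1 s.
At the end, for the whole second after the job is handed in: The module hangs at rest on the packing bar: origin 85 to 200 mm from the post along the bar, within 20 mm of the bar sideways, tilted less than 0.15 rad, clear of the table, its weight on the packing rail, released (x of module in the frame of packing between -0.2 and -0.085 m and y of module in the frame of packing between -0.02 and 0.02 m and height (world z) of module above 0.028 m and angle between module's own z axis and vertical below 0.15 rad and contact force between module and packing above 1 N and linear speed of module below 0.05 m/s); the robot touches nothing.
It fails at once if the module is gripped with more than about 14 N per finger (28 N over both fingers together) (contact force between module and the fingers above 28 N).
It fails at once if the module is pressed, knocked or dropped on either rail with more than 10 N (contact force between module and packing above 10 N or contact force between module and incoming above 10 N).
It fails at once if the module tips by more than 0.4 rad or touches the table (angle between module's own z axis and vertical above 0.4 rad or height (world z) of module below 0.015 m).
It fails at once if the module is dropped: it moves faster than 0.2 m/s while not held (contact force between module and the fingers below 0.3 N and linear speed of module above 0.2 m/s).
It fails at once if a bystander is moved by more than 30 mm (distance of any of speaker, carton, tape_roll, dispenser, hardcase, cup from where it was at the start of the episode above 0.03 m).
It also fails if it takes over 72 s, if anything falls off the work surface, if the arm or the gripper's body presses on something with over 40 N, if the wrist force passes 120 N, or if a joint passes its speed limit or range.

## Working session

There is one attempt and no reset: what is moved stays moved. The work goes in short steps, Python scripts to look and compute and a tool call to move; the robot and the scene stay as the last step left them, time stands still between calls to the robot, and variables do not carry over. Pictures are saved under pics/ and viewed, at most 10 in all, crops included, and the job is handed in when it is done.

Besides the shell and the picture viewer there is one more tool, called after ">>>" by a JSON object that holds its "method" and its "body", one argument or row to a line. servo_tool: Moves the arm, as the interface text tells. Its arguments: {"type":"object","properties":{"steps":{"type":"array"},"claw":{"type":"number"}},"required":["steps"]}

```bash
mkdir -p pics; ls; cat > h.py <<'E'
import numpy as np, cv2
from cell import env, camera, camera_params, models
def proj(name,P):
    c=camera_params(name);R=np.array(c['rotation']);q=(np.atleast_2d(P)-np.array(c['origin']))@R
    s=np.c_[q[:,0]/-q[:,2],-q[:,1]/-q[:,2]];r2=(s**2).sum(1,keepdims=True);s=s*(1+c['k1']*r2)
    return np.c_[s[:,0]*c['fx']+c['cx'],s[:,1]*c['fy']+c['cy']]
def ray(name,uv):
    c=camera_params(name);R=np.array(c['rotation']);d=(np.array(uv,float)-[c['cx'],c['cy']])/[c['fx'],c['fy']]
    s=d.copy()
    for _ in range(20): s=d/(1+c['k1']*(s@s))
    v=R@np.array([s[0],-s[1],-1]);return np.array(c['origin']),v/np.linalg.norm(v)
def atz(name,uv,z):
    o,v=ray(name,uv);return o+v*(z-o[2])/v[2]
def save(name,fn,box=None,sc=1):
    im=camera(name)
    if box: im=im[box[1]:box[3],box[0]:box[2]]
    im=cv2.resize(im,None,fx=sc,fy=sc,interpolation=cv2.INTER_CUBIC)
    cv2.imwrite('pics/'+fn,im[...,::-1])
E
python3 - <<'E'
from h import *
save('scene','s0.png');save('top','t0.png')
for n in('scene','top'):
    c=camera_params(n);print(n,c['fx'],c['cx'],c['cy'],c['k1'],np.round(c['origin'],3),np.round(c['rotation'],3).tolist())
    for t in('module','module_handle','incoming','packing','speaker'):
        print(t,[(round(d['p'],2),np.round(np.array(d['box'])*[640,480,640,480]).tolist()) for d in models.spot_in(t,n)[:2]])
print(env.grasp_offset,env.get_state())
E
```

```text
pics
scene 531.3496829492444 322.89364710437997 241.5074836789687 -0.09264711857035182 [1.223 0.448 1.296] [[-0.533, -0.687, 0.494], [0.846, -0.433, 0.311], [-0.0, 0.584, 0.812]]
module [(0.8, [377.0, 281.0, 35.0, 63.0])]
module_handle [(0.77, [377.0, 280.0, 30.0, 63.0])]
incoming [(0.84, [361.0, 300.0, 79.0, 123.0])]
packing [(0.73, [246.0, 240.0, 72.0, 124.0])]
speaker [(0.76, [359.0, 294.0, 31.0, 50.0])]
top 486.498455227284 316.2150582843566 231.19008791091684 -0.11460043523465482 [0.275 0.013 1.44 ] [[0.001, 0.98, -0.198], [-1.0, 0.006, 0.026], [0.027, 0.198, 0.98]]
module [(0.59, [241.0, 223.0, 40.0, 27.0])]
module_handle [(0.78, [243.0, 224.0, 43.0, 27.0])]
incoming [(0.7, [251.0, 215.0, 44.0, 84.0])]
packing [(0.96, [368.0, 215.0, 48.0, 87.0]), (0.27, [163.0, 236.0, 57.0, 42.0])]
speaker [(0.65, [243.0, 196.0, 35.0, 29.0])]
0.0188 {'t': 0.6, 'joints': array([-1.36799241e+00,  2.75886856e-01,  1.50488655e+00,  2.59311241e-05,
        1.36067840e+00, -1.21017868e-01]), 'joint_velocities': array([-0.00124513, -0.00062052,  0.00023941, -0.00029212, -0.00010207,
        0.00019987]), 'effort': array([-2.71563229e-03, -4.04212439e+01, -2.37388587e+01,  6.99623208e-02,
        2.49196793e-02, -4.00861509e-06]), 'eef_pos': array([ 0.18296538, -0.54516727,  0.20550589]), 'tcp_rot': array([[ 9.48028002e-01,  3.18186902e-01,  5.32087206e-05],
       [ 3.18186907e-01, -9.48027993e-01, -1.32846267e-04],
       [ 8.17341433e-06,  1.42872299e-04, -9.99999990e-01]]), 'ft_force': array([ 0.15530498, -0.02758108, -0.43203441]), 'moment': array([ 0.01309055, -0.0313626 , -0.02538179]), 'grasp_force': 0.0, 'opening': 1.0030738929423613}
```

```bash
python3 - <<'E'
from h import *
save('scene','s1.png',(200,160,420,370),2.8);save('top','t1.png',(190,150,420,280),3.4)
E
```

```text
(no output)
```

View pics/s1.png

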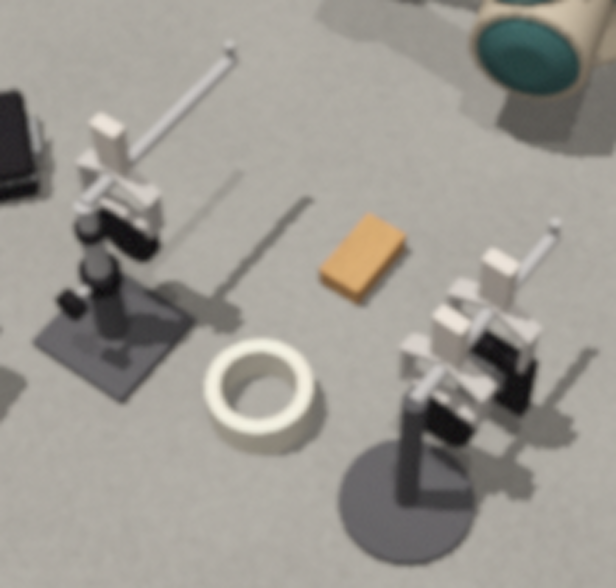

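View pics/t1.png

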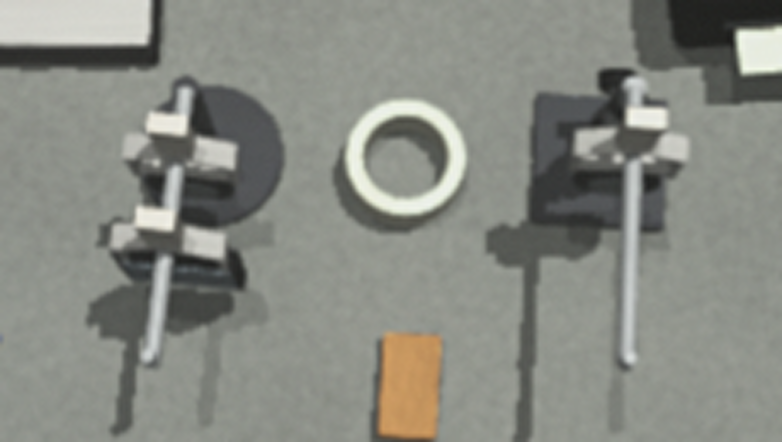

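```bash
python3 - <<'E'
from h import *
S=lambda u,v:(200+u/2.8-.3,160+v/2.8-.3)
T=lambda u,v:(190+u/3.4-.3,150+v/3.4-.3)
def tri(a,b):
    A=[];B=[]
    M=np.zeros((3,3));y=np.zeros(3);os=[]
    for n,p in(('scene',a),('top',b)):
        o,v=ray(n,p);Q=np.eye(3)-np.outer(v,v);M+=Q;y+=Q@o;os.append((o,v))
    x=np.linalg.solve(M,y);return np.round(x,4),[round(float(np.linalg.norm(np.cross(x-o,v)))*1e3,1) for o,v in os]
for n,a,b in(('inc pin',(556,226),(149,356)),('pack pin',(231,47),(628,360)),('mod handle top',(500,263),(155,219)),('spk handle top',(452,321),(168,124)),('pack spk handle',(109,130),(647,118)),('tape top',(262,386),(406,156))):
    print(n,tri(S(*a),T(*b)))
print('inc foot',atz('scene',S(408,498),0.008)); print('foot top',atz('top',T(213,155),0.008))
for z in(.221,):print('inc pin@z',atz('scene',S(556,226),z),atz('top',T(149,356),z))
for z in(.268,):print('mod@z',atz('scene',S(500,263),z),atz('top',T(155,219),z),'spk',atz('scene',S(452,321),z),atz('top',T(168,124),z))
print('inc bar near',atz('top',T(183,100),.205),atz('top',T(163,255),.205),atz('top',T(152,345),.205))
for z in(.22,.25):print('pack bar',atz('top',T(631,170),z),atz('top',T(628,345),z))
print('pack foot',atz('scene',S(115,330),0.01))
E
```

```text
inc pin (array([0.461 , 0.191 , 0.2143]), [0.8, 0.8])
pack pin (array([ 0.4561, -0.1651,  0.2398]), [0.3, 0.3])
mod handle top (array([0.555 , 0.1817, 0.2641]), [0.4, 0.4])
spk handle top (array([0.6268, 0.1754, 0.2641]), [0.4, 0.4])
pack spk handle (array([ 0.6275, -0.1754,  0.2844]), [1.7, 1.7])
tape top (array([ 0.6633, -0.0016,  0.0467]), [2.1, 2.1])
inc foot [0.67248552 0.17156178 0.008     ]
foot top [0.67483721 0.16910825 0.008     ]
inc pin@z [0.46529513 0.19333646 0.221     ] [0.46027471 0.18934599 0.221     ]
mod@z [0.55764104 0.18234008 0.268     ] [0.55386054 0.18157284 0.268     ] spk [0.62891684 0.17679414 0.268     ] [0.62582762 0.1745567  0.268     ]
inc bar near [0.66418311 0.1722544  0.205     ] [0.54063617 0.18357025 0.205     ] [0.47110776 0.18966862 0.205     ]
pack bar [ 0.60635303 -0.17400321  0.22      ] [ 0.47054657 -0.1684961   0.22      ]
pack bar [ 0.59821787 -0.16941632  0.25      ] [ 0.46575058 -0.16404461  0.25      ]
pack foot [ 0.67200428 -0.17595191  0.01      ]
```

>>> {"method": "servo_tool", "body": {
  "steps": [0,0,-0.03,0.95,0,0,-0.03,0.95,0,0,-0.03,0.95,0,0,-0.03,0.95,0,0,-0.03,0.95,0.0153,-0.038,0,0,0.0153,-0.038,0,0,0.0153,-0.038,0,0],
  "claw": 1.0
}}

```text
t: 1.37
eef_pos: [0.2393, -0.4351, 0.3558]
tcp_rot: [[0.996, -0.092, 0.001], [-0.092, -0.996, -0.001], [0.001, 0.001, -1.0]]
ft_force: [0.8, -0.0, -0.6]
opening: 1.001
grasp_force: 0.0
```

>>> {"method": "servo_tool", "body": {
  "steps": [0.0153,-0.038,0,0,0.0153,-0.038,0,0,0.0153,-0.038,0,0,0.0153,-0.038,0,0,0.0153,-0.038,0,0,0.0153,-0.038,0,0,0.0153,-0.038,0,0,0.0153,-0.038,0,0]
}}

```text
t: 2.03
eef_pos: [0.3887, -0.1422, 0.3558]
tcp_rot: [[0.996, -0.091, 0.001], [-0.091, -0.996, -0.001], [0.001, 0.001, -1.0]]
ft_force: [1.1, -0.1, -0.1]
opening: 0.996
grasp_force: 0.0
```

>>> {"method": "servo_tool", "body": {
  "steps": [0.016,-0.038,0,0,0.016,-0.038,0,0,0.016,-0.038,0,0,0.016,-0.038,0,0,0.016,-0.038,0,0,0.016,-0.038,0,0,0.016,-0.038,0,0,0.016,-0.038,0,0]
}}

```text
t: 2.7
eef_pos: [0.5439, 0.1492, 0.3556]
tcp_rot: [[0.996, -0.09, 0.0], [-0.09, -0.996, -0.0], [0.001, 0.0, -1.0]]
ft_force: [0.2, -0.2, -1.2]
opening: 1.001
grasp_force: 0.0
```

>>> {"method": "servo_tool", "body": {
  "steps": [0.004,-0.017,0,0,0.004,-0.017,0,0,0,0,0.03,0,0,0,0.02,0,0,0,0,0,0,0,0,0]
}}

```text
t: 3.2
eef_pos: [0.5539, 0.1802, 0.3047]
tcp_rot: [[0.996, -0.09, -0.002], [-0.09, -0.996, -0.001], [-0.002, 0.001, -1.0]]
ft_force: [0.9, -0.5, 0.0]
opening: 0.999
grasp_force: 0.0
```

```bash
python3 - <<'E'
from h import *
s=env.get_state();print(s['t'],s['eef_pos'],s['ft_force'],s['joints'])
save('scene','s2.png',(300,180,440,320),4)
save('top','t2.png',(180,150,320,290),4)
E
```

```text
3.2 [0.55393515 0.18016194 0.30472846] [ 0.87106405 -0.49493022  0.00516725] [ 1.95117488e-01  2.51994297e-01  1.29781543e+00 -1.39889718e-04
  1.59415832e+00  1.85640783e+00]
```

View pics/s2.png

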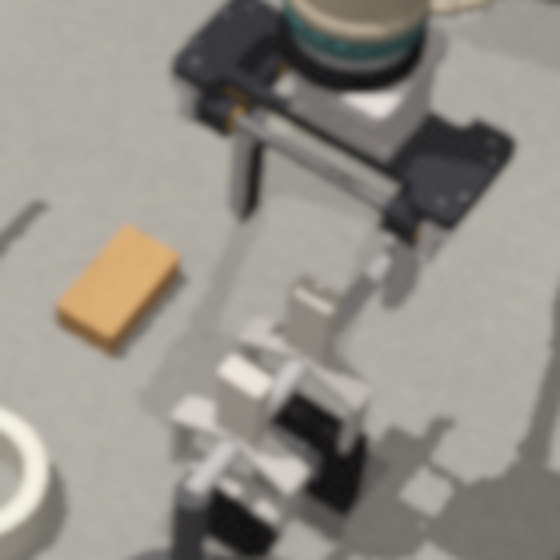

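```bash
python3 - <<'E'
from h import *
s=env.get_state();R=s['tcp_rot'];p=s['eef_pos']
for q in(p,p+R[:,1]*.053,p-R[:,1]*.053,np.array([.555,.1817,.268])):
    print(((proj('scene',q)-[300,180])*4).round(),((proj('top',q)-[180,150])*4).round())
E
```

```text
[[317. 251.]] [[215. 239.]]
[[242. 206.]] [[303. 248.]]
[[395. 298.]] [[127. 231.]]
[[314. 291.]] [[221. 255.]]
```

View pics/t2.png

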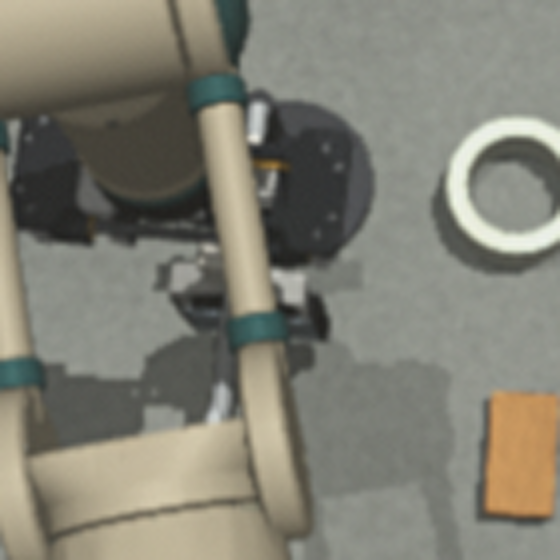

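>>> {"method": "servo_tool", "body": {
  "steps": [0.001,-0.0025,0.02,0,0,0,0.02,0,0,0,0.02,0,0,0,0.015,0,0,0,0,0,0,0,0,0]
}}

```text
t: 3.8
eef_pos: [0.5563, 0.1824, 0.2316]
tcp_rot: [[0.996, -0.091, 0.001], [-0.091, -0.996, 0.0], [0.001, -0.0, -1.0]]
ft_force: [0.2, 0.1, 0.3]
opening: 0.999
grasp_force: 0.0
```

>>> {"method": "servo_tool", "body": {
  "steps": [0,0,0,0,0,0,0,0,0,0,0,0,0,0,0,0,0,0,0,0,0,0,0,0],
  "claw": 0.4
}}

```text
t: 4.3
eef_pos: [0.5558, 0.1826, 0.2307]
tcp_rot: [[0.996, -0.091, 0.0], [-0.091, -0.996, 0.0], [0.0, -0.0, -1.0]]
ft_force: [-0.4, 0.5, 0.2]
opening: 0.609
grasp_force: 0.0
```

```bash
python3 - <<'E'
from h import *
s=env.get_state();print(s['t'],s['eef_pos'],s['ft_force'],s['moment'],s['opening'])
save('scene','s3.png',(340,200,420,280),7)
R=s['tcp_rot'];p=s['eef_pos'];p=p-R[:,2]*.0398
for q in(p,p+R[:,1]*.015,p-R[:,1]*.015,np.array([.555,.1817,.268])):
    print(((proj('scene',q)-[340,200])*7).round())
E
```

```text
4.3 [0.55581163 0.18259364 0.2307283 ] [-0.43147025  0.5489874   0.2462091 ] [ 0.02529046 -0.01890818  0.02993089] 0.6085394624934829
[[272. 368.]]
[[235. 345.]]
[[309. 390.]]
[[270. 369.]]
```

View pics/s3.png

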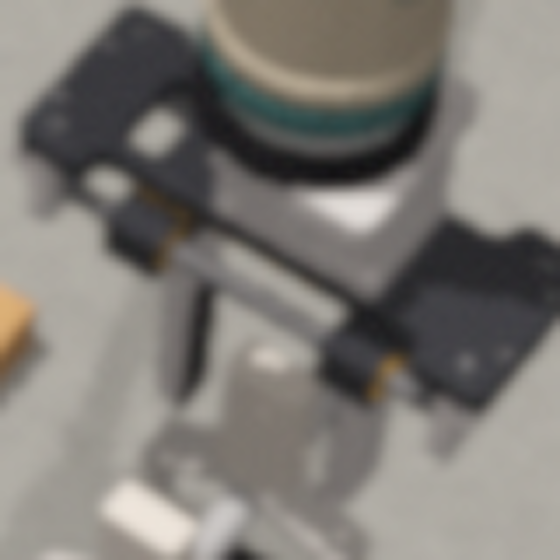

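>>> {"method": "servo_tool", "body": {
  "steps": [0,0,0.002,0,0,0,0,0,0,0,0,0,0,0,0,0,0,0,0,0],
  "claw": 0.36
}}

```text
t: 4.77
eef_pos: [0.5557, 0.1826, 0.2284]
tcp_rot: [[0.996, -0.091, -0.0], [-0.091, -0.996, -0.0], [-0.0, 0.0, -1.0]]
ft_force: [-0.1, -0.7, 0.8]
opening: 0.359
grasp_force: 0.0
```

>>> {"method": "servo_tool", "body": {
  "steps": [0,0,0,0,0,0,0,0,0,0,0,0],
  "claw": 0.33
}}

```text
t: 5.02
eef_pos: [0.5557, 0.1824, 0.2285]
tcp_rot: [[0.996, -0.091, 0.0], [-0.091, -0.996, -0.0], [0.0, 0.0, -1.0]]
ft_force: [0.6, -0.9, 0.2]
opening: 0.329
grasp_force: 0.4
```

>>> {"method": "servo_tool", "body": {
  "steps": [0,0,0,0,0,0,0,0,0,0,0,0],
  "claw": 0.32
}}

```text
t: 5.27
eef_pos: [0.5557, 0.1819, 0.2284]
tcp_rot: [[0.996, -0.091, -0.0], [-0.091, -0.996, -0.001], [0.0, 0.001, -1.0]]
ft_force: [0.2, -2.6, 0.0]
opening: 0.321
grasp_force: 5.9
```

>>> {"method": "servo_tool", "body": {
  "steps": [0,0.0006,0,0,0,0,0,0,0,0,0,0]
}}

```text
t: 5.52
eef_pos: [0.5556, 0.1818, 0.2284]
tcp_rot: [[0.996, -0.091, -0.0], [-0.091, -0.996, -0.0], [0.0, 0.0, -1.0]]
ft_force: [-0.1, -1.7, -0.8]
opening: 0.32
grasp_force: 4.3
```

>>> {"method": "servo_tool", "body": {
  "steps": [0,0.0006,0,0,0,0,0,0,0,0,0,0]
}}

```text
t: 5.77
eef_pos: [0.5556, 0.1817, 0.2284]
tcp_rot: [[0.996, -0.091, -0.0], [-0.091, -0.996, 0.0], [-0.0, -0.0, -1.0]]
ft_force: [-0.1, -0.2, -0.1]
opening: 0.32
grasp_force: 1.9
```

>>> {"method": "servo_tool", "body": {
  "steps": [0,0,0,0,0,0,0,0,0,0,0,0],
  "claw": 0.317
}}

```text
t: 6.02
eef_pos: [0.5556, 0.1816, 0.2284]
tcp_rot: [[0.996, -0.091, 0.0], [-0.091, -0.996, 0.0], [0.0, -0.0, -1.0]]
ft_force: [-0.3, 0.2, 0.5]
opening: 0.319
grasp_force: 8.6
```

>>> {"method": "servo_tool", "body": {
  "steps": [0,0,-0.001,0,0,0,-0.001,0,0,0,-0.002,0,0,0,-0.003,0,0,0,-0.003,0,0,0,0,0,0,0,0,0]
}}

```text
t: 6.6
eef_pos: [0.5558, 0.1815, 0.2388]
tcp_rot: [[0.996, -0.091, 0.001], [-0.091, -0.996, 0.0], [0.001, -0.0, -1.0]]
ft_force: [1.2, -0.4, -3.9]
opening: 0.321
grasp_force: 7.3
```

>>> {"method": "servo_tool", "body": {
  "steps": [0,0,-0.002,0,0,0,-0.004,0,0,0,-0.005,0,0,0,-0.005,0,0,0,-0.004,0,0,0,-0.002,0,0,0,0,0],
  "claw": 0.316
}}

```text
t: 7.18
eef_pos: [0.556, 0.1815, 0.2613]
tcp_rot: [[0.996, -0.091, 0.002], [-0.091, -0.996, 0.0], [0.002, -0.0, -1.0]]
ft_force: [0.2, -0.9, -3.2]
opening: 0.318
grasp_force: 10.6
```

```bash
python3 - <<'E'
from h import *
s=env.get_state();print(s['t'],s['eef_pos'],s['ft_force'],s['moment'],s['opening'],s['grasp_force'])
save('scene','s4.png',(320,190,430,310),5)
R=s['tcp_rot'];p=s['eef_pos']
E
```

```text
7.1833 [0.55604083 0.18145373 0.26132227] [ 0.22258503 -0.87919635 -3.18036925] [ 0.06090718 -0.00999116 -0.00516981] 0.31847014037728727 10.578319430351257
```

View pics/s4.png

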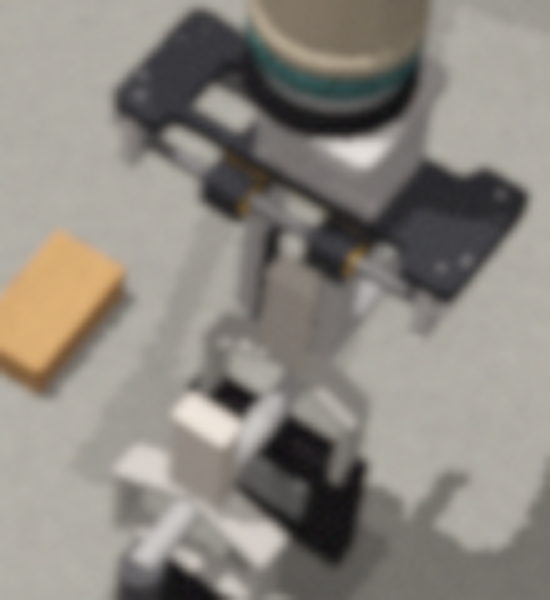

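>>> {"method": "servo_tool", "body": {
  "steps": [-0.003,0,0,0,-0.006,0,0,0,-0.009,0,0,0,-0.012,0,0,0,-0.012,0,0,0,-0.012,0,0,0,-0.012,0,0,0,-0.012,0,0,0]
}}

```text
t: 7.9
eef_pos: [0.4763, 0.1886, 0.2606]
tcp_rot: [[0.996, -0.09, 0.0], [-0.09, -0.996, 0.0], [0.0, -0.0, -1.0]]
ft_force: [0.7, -0.9, -4.3]
opening: 0.321
grasp_force: 10.6
```

>>> {"method": "servo_tool", "body": {
  "steps": [-0.012,0,0,0,-0.012,0,0,0,-0.012,0,0,0,-0.012,0,0,0,-0.012,0,0,0,-0.012,0,0,0,-0.009,0,0,0,-0.005,0,0,0]
}}

```text
t: 8.57
eef_pos: [0.3907, 0.1963, 0.2605]
tcp_rot: [[0.996, -0.09, -0.0], [-0.09, -0.996, 0.0], [-0.0, 0.0, -1.0]]
ft_force: [-0.4, -0.7, -3.4]
opening: 0.318
grasp_force: 10.6
```

>>> {"method": "servo_tool", "body": {
  "steps": [0,0,-0.003,0,0,0,-0.006,-0.25,0,0,-0.006,-0.25,0,0,-0.005,0,0,0,-0.003,0,0,0,0,0]
}}

```text
t: 9.07
eef_pos: [0.3933, 0.1964, 0.2844]
tcp_rot: [[0.999, -0.047, 0.002], [-0.047, -0.999, 0.0], [0.002, -0.001, -1.0]]
ft_force: [-0.2, 0.6, -3.7]
opening: 0.318
grasp_force: 10.6
```

```bash
python3 - <<'E'
from h import *
camera('scene');camera('top')
for t in('cup','carton','dispenser'):
  for n in('scene','top'):
    d=models.spot_in(t,n)[:1]
    for e in d:
        b=np.array(e['box'])*[640,480,640,480];print(t,n,round(e['p'],2),b.round(),atz(n,b[:2],.045).round(3))
s=env.get_state();print(s['eef_pos'],s['tcp_rot'].round(3).tolist())
E
```

```text
cup scene 0.78 [495. 286.  35.  37.] [0.334 0.451 0.045]
cup top 0.65 [149. 307.  30.  27.] [0.333 0.454 0.045]
carton scene 0.81 [332. 252.  32.  37.] [0.481 0.01  0.045]
carton top 0.77 [310. 264.  16.  34.] [ 0.461 -0.008  0.045]
dispenser scene 0.78 [457. 346.  46.  59.] [0.557 0.434 0.045]
dispenser top 0.93 [154. 226.  30.  20.] [0.569 0.452 0.045]
[0.39216286 0.19617547 0.28323252] [[0.999, -0.047, -0.0], [-0.047, -0.999, -0.0], [-0.0, 0.0, -1.0]]
```

>>> {"method": "servo_tool", "body": {
  "steps": [0,0.005,0,0,0,0.012,0,0,0,0.02,0,0,0,0.02,0,0,0,0.02,0,0,0,0.02,0,0,0,0.02,0,0,0,0.02,0,0]
}}

```text
t: 10.13
eef_pos: [0.3854, 0.0582, 0.2835]
tcp_rot: [[0.999, -0.047, 0.0], [-0.047, -0.999, -0.0], [0.0, 0.0, -1.0]]
ft_force: [0.2, -0.3, -3.6]
opening: 0.319
grasp_force: 10.6
```

>>> {"method": "servo_tool", "body": {
  "steps": [0,0.02,0,0,0,0.02,0,0,0,0.02,0,0,0,0.02,0,0,0,0.02,0,0,0,0.02,0,0,0,0.02,0,0,0,0.02,0,0]
}}

```text
t: 10.8
eef_pos: [0.3778, -0.1016, 0.2835]
tcp_rot: [[0.999, -0.047, 0.0], [-0.047, -0.999, -0.0], [0.0, 0.0, -1.0]]
ft_force: [0.8, -0.2, -3.8]
opening: 0.322
grasp_force: 10.6
```

>>> {"method": "servo_tool", "body": {
  "steps": [0,0.02,0,0,0,0.02,0,0,0,0.012,0,0,0,0.006,0,0,0,0.003,0,0,0,0,0,0,0,0,0,0]
}}

```text
t: 11.38
eef_pos: [0.3753, -0.1607, 0.2834]
tcp_rot: [[0.999, -0.047, -0.0], [-0.047, -0.999, 0.001], [-0.0, -0.001, -1.0]]
ft_force: [-0.1, -1.0, -3.6]
opening: 0.321
grasp_force: 10.6
```

```bash
python3 - <<'E'
from h import *
s=env.get_state();p=s['eef_pos'];R=s['tcp_rot'];print(p,s['joints'].round(3),s['grasp_force'])
im=camera('scene')[145:315,185:385];im=cv2.resize(im,None,fx=3.5,fy=3.5,interpolation=cv2.INTER_CUBIC)
cv2.imwrite('pics/s5.png',im[...,::-1])
zu=p[2]-.1704
f=lambda q:((proj('scene',q)-[185,145])*3.5).round(1).tolist()[0]
ax=np.array([R[0,0],R[1,0],0])
def P(x,z): q=np.array([p[0],p[1],0])+ax*x;q[2]=z;return q
print('loop top',f(P(0,zu+.147)),'panel top',f(P(0,zu+.085)),'handle top',f(P(0,zu+.21)))
post=np.array([.672,-.176,0]);bx=np.array([.9989,-.0465,0])
for h in(.222,.228,.234):
    print(h,'pin top',f(post-bx*.215+[0,0,h+.016]),'bar top -.215/-.1',f(post-bx*.215+[0,0,h]),f(post-bx*.1+[0,0,h]),'spk handle top',f(post-bx*.045+[0,0,h+.063]))
E
```

```text
[ 0.37529347 -0.16072414  0.28340522] [-5.760e-01 -2.000e-02  1.668e+00  1.000e-03  1.494e+00  1.042e+00] 10.577728003263474
loop top [401.9, 30.1] panel top [404.6, 85.0] handle top [399.1, -29.5]
0.222 pin top [338.1, 112.2] bar top -.215/-.1 [339.4, 126.2] [245.7, 220.3] spk handle top [187.4, 213.2]
0.228 pin top [337.7, 106.9] bar top -.215/-.1 [338.9, 121.0] [244.9, 215.2] spk handle top [186.3, 207.8]
0.234 pin top [337.2, 101.5] bar top -.215/-.1 [338.5, 115.7] [244.1, 210.1] spk handle top [185.2, 202.3]
```

View pics/s5.png

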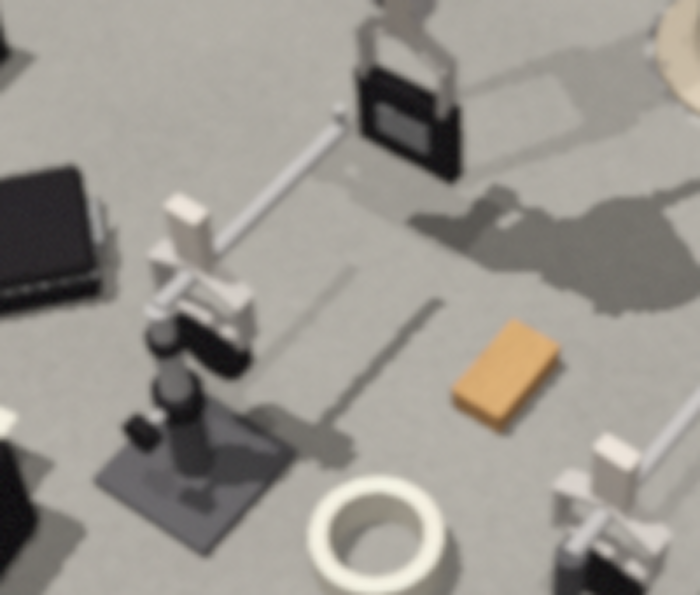

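>>> {"method": "servo_tool", "body": {
  "steps": [0.004,0.001,0,0,0.008,0,0,0,0.012,0,0,0,0.012,0,0,0,0.012,0,0,0,0.012,0,0,0,0.012,0,0,0,0.012,0,0,0]
}}

```text
t: 12.1
eef_pos: [0.4609, -0.1663, 0.2832]
tcp_rot: [[0.999, -0.047, -0.0], [-0.047, -0.999, 0.0], [-0.0, -0.0, -1.0]]
ft_force: [0.1, -0.4, -3.8]
opening: 0.318
grasp_force: 10.6
```

>>> {"method": "servo_tool", "body": {
  "steps": [0.012,0,0,0,0.012,0,0,0,0.012,0,0,0,0.012,0,0,0,0.01,0,0,0,0.008,0,0,0,0.005,0,0,0,0.002,0,0,0]
}}

```text
t: 12.77
eef_pos: [0.533, -0.1699, 0.2833]
tcp_rot: [[0.999, -0.047, -0.0], [-0.047, -0.999, -0.0], [-0.0, 0.0, -1.0]]
ft_force: [-0.1, -0.3, -4.0]
opening: 0.32
grasp_force: 10.6
```

>>> {"method": "servo_tool", "body": {
  "steps": [0,0,0.002,0,0,0,0.003,0,0,0,0.003,0,0,0,0.002,0,0,0,0,0,0,0,0,0]
}}

```text
t: 13.27
eef_pos: [0.5318, -0.1697, 0.2734]
tcp_rot: [[0.999, -0.047, -0.0], [-0.047, -0.999, 0.0], [-0.0, -0.0, -1.0]]
ft_force: [-0.1, -1.1, -3.7]
opening: 0.319
grasp_force: 10.6
```

>>> {"method": "servo_tool", "body": {
  "steps": [0,0,0.002,0,0,0,0.002,0,0,0,0.002,0,0,0,0.002,0,0,0,0.002,0,0,0,0.002,0,0,0,0.002,0,0,0,0.001,0]
}}

```text
t: 13.93
eef_pos: [0.532, -0.1697, 0.258]
tcp_rot: [[0.999, -0.047, -0.001], [-0.047, -0.999, 0.0], [-0.001, -0.0, -1.0]]
ft_force: [0.4, -0.2, -4.3]
opening: 0.322
grasp_force: 10.6
```

>>> {"method": "servo_tool", "body": {
  "steps": [0,0,0.001,0,0,0,0.001,0,0,0,0.001,0,0,0,0.001,0,0,0,0.001,0,0,0,0.001,0,0,0,0,0,0,0,0,0]
}}

```text
t: 14.6
eef_pos: [0.5322, -0.1698, 0.2525]
tcp_rot: [[0.999, -0.047, -0.0], [-0.047, -0.999, -0.0], [0.0, 0.0, -1.0]]
ft_force: [1.4, 0.2, -3.6]
opening: 0.32
grasp_force: 10.6
```

>>> {"method": "servo_tool", "body": {
  "steps": [0,0,0.001,0,0,0,0.001,0,0,0,0.001,0,0,0,0.001,0,0,0,0,0,0,0,0,0]
}}

```text
t: 15.1
eef_pos: [0.5323, -0.1698, 0.2486]
tcp_rot: [[0.999, -0.047, 0.0], [-0.047, -0.999, -0.0], [0.0, 0.0, -1.0]]
ft_force: [1.1, 0.2, -1.1]
opening: 0.316
grasp_force: 10.6
```

>>> {"method": "servo_tool", "body": {
  "steps": [0,0,0.001,0,0,0,0.001,0,0,0,0,0,0,0,0,0]
}}

```text
t: 15.43
eef_pos: [0.5323, -0.1698, 0.2466]
tcp_rot: [[0.999, -0.047, 0.0], [-0.047, -0.999, -0.0], [0.0, 0.0, -1.0]]
ft_force: [-0.3, -0.9, -0.7]
opening: 0.317
grasp_force: 10.6
```

>>> {"method": "servo_tool", "body": {
  "steps": [0,0,0,0,0,0,0,0]
}}

```text
t: 15.6
eef_pos: [0.5323, -0.1698, 0.2466]
tcp_rot: [[0.999, -0.047, 0.0], [-0.047, -0.999, -0.0], [0.0, 0.0, -1.0]]
ft_force: [0.3, -0.2, -1.5]
opening: 0.317
grasp_force: 10.6
```

>>> {"method": "servo_tool", "body": {
  "steps": [0,0,0.001,0,0,0,0.001,0,0,0,0,0,0,0,0,0]
}}

```text
t: 15.93
eef_pos: [0.5323, -0.1698, 0.2445]
tcp_rot: [[0.999, -0.047, 0.0], [-0.047, -0.999, -0.0], [0.0, 0.0, -1.0]]
ft_force: [-0.3, 0.2, 1.0]
opening: 0.32
grasp_force: 10.6
```

>>> {"method": "servo_tool", "body": {
  "steps": [0,0,0,0,0,0,0,0]
}}

```text
t: 16.1
eef_pos: [0.5323, -0.1698, 0.2446]
tcp_rot: [[0.999, -0.047, 0.0], [-0.047, -0.999, -0.0], [0.0, 0.0, -1.0]]
ft_force: [-0.6, -1.4, 0.9]
opening: 0.317
grasp_force: 10.6
```

>>> {"method": "servo_tool", "body": {
  "steps": [0,0,0,0,0,0,0,0]
}}

```text
t: 16.27
eef_pos: [0.5323, -0.1698, 0.2445]
tcp_rot: [[0.999, -0.047, 0.0], [-0.047, -0.999, -0.0], [0.0, 0.0, -1.0]]
ft_force: [0.1, -0.2, 1.2]
opening: 0.319
grasp_force: 10.6
```

>>> {"method": "servo_tool", "body": {
  "steps": [0,0,-0.001,0,0,0,0,0,0,0,0,0]
}}

```text
t: 16.52
eef_pos: [0.5323, -0.1699, 0.2455]
tcp_rot: [[0.999, -0.047, 0.0], [-0.047, -0.999, -0.0], [0.0, 0.0, -1.0]]
ft_force: [-0.3, -1.2, 0.1]
opening: 0.32
grasp_force: 10.6
```

>>> {"method": "servo_tool", "body": {
  "steps": [0,0,0,0,0,0,0,0,0,0,0,0],
  "claw": 0.319
}}

```text
t: 16.77
eef_pos: [0.5322, -0.1698, 0.2455]
tcp_rot: [[0.999, -0.047, 0.0], [-0.047, -0.999, -0.0], [0.0, 0.0, -1.0]]
ft_force: [-0.4, -0.8, -0.2]
opening: 0.319
grasp_force: 1.0
```

>>> {"method": "servo_tool", "body": {
  "steps": [0,0,0,0,0,0,0,0,0,0,0,0],
  "claw": 0.325
}}

```text
t: 17.02
eef_pos: [0.5321, -0.1695, 0.2454]
tcp_rot: [[0.999, -0.047, -0.0], [-0.047, -0.999, 0.0], [-0.0, -0.0, -1.0]]
ft_force: [0.1, -0.5, -0.5]
opening: 0.327
grasp_force: 0.1
```

>>> {"method": "servo_tool", "body": {
  "steps": [0,0,0,0,0,0,0,0,0,0,0,0,0,0,0,0,0,0,0,0,0,0,0,0],
  "claw": 0.8
}}

```text
t: 17.52
eef_pos: [0.5322, -0.1697, 0.2455]
tcp_rot: [[0.999, -0.047, 0.0], [-0.047, -0.999, -0.0], [0.0, 0.0, -1.0]]
ft_force: [-0.5, -0.1, 0.2]
opening: 0.714
grasp_force: 0.0
```

>>> {"method": "servo_tool", "body": {
  "steps": [0,0,-0.01,0,0,0,-0.02,0,0,0,-0.03,0,0,0,-0.03,0,0,0,-0.02,0,0,0,-0.01,0,0,0,0,0]
}}

```text
t: 18.1
eef_pos: [0.5332, -0.1702, 0.3685]
tcp_rot: [[0.999, -0.047, 0.005], [-0.047, -0.999, -0.002], [0.005, 0.002, -1.0]]
ft_force: [-0.1, 0.0, 0.0]
opening: 0.802
grasp_force: 0.0
```

>>> {"method": "servo_tool", "body": {
  "steps": [-0.02,0,0,0,-0.04,0,0,0,-0.04,0,0,0,-0.04,0,0,0,-0.03,0,0,0,-0.01,0,0,0,0,0,0,0,0,0,0,0]
}}

```text
t: 18.77
eef_pos: [0.3529, -0.1614, 0.365]
tcp_rot: [[0.999, -0.048, 0.001], [-0.048, -0.999, 0.0], [0.001, -0.0, -1.0]]
ft_force: [0.4, -0.2, 0.5]
opening: 0.799
grasp_force: 0.0
```

```bash
python3 - <<'E'
from h import *
save('scene','s6.png',(200,160,360,300),4)
s=env.get_state();print(s['eef_pos'],s['ft_force'],s['t'])
f=lambda q:((proj('scene',q)-[200,160])*4).round(1).tolist()[0]
print(f([.5322,-.1697,.2455-.1704+.21]))
E
```

```text
[ 0.35349485 -0.16154882  0.36491208] [ 0.56942458  0.76500723 -0.19757694] 18.8167
[250.0, 89.2]
```

View pics/s6.png

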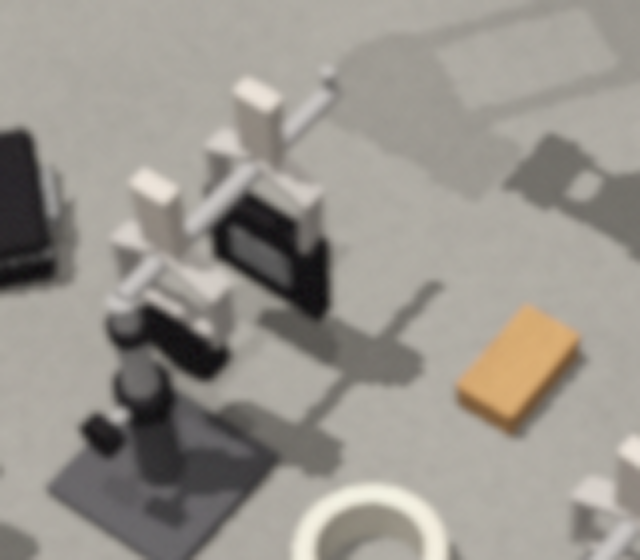

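>>> {"method": "servo_tool", "body": {
  "steps": [0,0,0,0,0,0,0,0,0,0,0,0,0,0,0,0,0,0,0,0,0,0,0,0,0,0,0,0,0,0,0,0]
}}

```text
t: 19.48
eef_pos: [0.3524, -0.1613, 0.3655]
tcp_rot: [[0.999, -0.047, 0.0], [-0.047, -0.999, -0.0], [0.0, 0.0, -1.0]]
ft_force: [-0.4, -0.2, 0.7]
opening: 0.797
grasp_force: 0.0
```

>>> {"method": "servo_tool", "body": {
  "steps": [0,0,0,0,0,0,0,0,0,0,0,0,0,0,0,0,0,0,0,0,0,0,0,0,0,0,0,0,0,0,0,0]
}}

```text
t: 20.15
eef_pos: [0.3524, -0.1613, 0.3655]
tcp_rot: [[0.999, -0.047, 0.0], [-0.047, -0.999, -0.0], [0.0, 0.0, -1.0]]
ft_force: [1.1, 0.3, 0.0]
opening: 0.802
grasp_force: 0.0
```

```bash
python3 - <<'E'
from h import *
print(env.close_job())
E
```

```text
the job is handed in; nothing more can be done
None
```

The display module is hanging upright on the packing rail between the end stop and the speaker hanger, released and at rest in the last picture; I handed the job in at about 20 s, the highest grip reading was 10.6 N, and the judge's verdict was not returned.

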